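Refill the loading lane with pinion shafts

TASK

The gear machine's loading lane needs all five pinion shafts standing on its spots, gear foot down. Stand up the shaft that has tipped over onto the lane's far rail, and pull the last one out of the blue rinse cup, so that these two stand on the two free spots of the lane. Set them down gently (under 60 N on the lane), and leave the standing shafts, the cup and the other things where they are.

Things in the scene. Friction and masses are not known exactly. Their poses are not given: they have to be found in the camera images.
- tipped: tipped steel pinion shaft, 125 mm tall, 0.35 kg: gear foot 50 mm across, 20 high; hub 30 across up to 34; stem 20 across to the top; centre of mass 40 mm up. Origin: centre of foot's underside; z along the stem to its free end. At the start its foot's rim is on the lane floor over a free spot, its stem on the far rail, rising 25 degrees above level, pointing away from the robot
- cupped: the same kind of shaft (same sizes, origin and axes), at the start standing upright in the rinse cup, stem up, its top about 61 mm above the cup's rim
- cup: blue round plastic cup, loose, 0.45 kg, 72 mm outside diameter, 64 mm inside, 70 mm tall, inner floor 6 mm up. Origin: centre of its underside; z up
- lane: loading lane, fixed: dark steel plate 124 x 390 x 8 mm, long along its y, its x points away from the robot. Two round 10 mm rails run along it, axes 50 mm either side of the centre line, rail tops about 42 mm above the table; five painted spots 76 mm apart on the centre line. Origin: centre of the plate's underside; z up
- spot1 (a point): centre of painted spot 1 of 5 (68 mm disc, yellow rim, grey inside) on the lane's floor, 8 mm above the table; spot1 is at the lane's +y end, spot5 at the -y end. Which spots are free differs each time: one is under the foot of the tipped shaft, the other shows the green disc
- spot2 (a point): centre of painted spot 2 of 5 (68 mm disc, yellow rim, grey inside) on the lane's floor, 8 mm above the table; spot1 is at the lane's +y end, spot5 at the -y end
- spot3 (a point): centre of painted spot 3 of 5 (68 mm disc, yellow rim, grey inside) on the lane's floor, 8 mm above the table; spot1 is at the lane's +y end, spot5 at the -y end
- spot4 (a point): centre of painted spot 4 of 5 (68 mm disc, yellow rim, grey inside) on the lane's floor, 8 mm above the table; spot1 is at the lane's +y end, spot5 at the -y end
- spot5 (a point): centre of painted spot 5 of 5 (68 mm disc, yellow rim, grey inside) on the lane's floor, 8 mm above the table; spot1 is at the lane's +y end, spot5 at the -y end
- vacancy: flat green disc, 60 mm across, painted-on (no thickness to feel), at the empty spot. Origin: its centre
- shaft_a: neighbour already standing on a spot of the lane, the same kind of shaft (same sizes, origin and axes); leave it
- shaft_b: neighbour already standing on a spot of the lane, the same kind of shaft (same sizes, origin and axes); leave it
- shaft_c: neighbour already standing on a spot of the lane, the same kind of shaft (same sizes, origin and axes); leave it
- wrench: steel wrench lying beyond the lane; leave it. Origin near its middle
- oil: white oil bottle with red cap, 60 mm across, 150 mm tall, to the right of the lane; leave it. Origin: centre of its underside
- gear_left: loose gear wheel lying flat, 84 mm across, 24 mm high, beyond the cup on the left; leave it. Origin: centre of its underside
- gear_right: same gear wheel, on the right; leave it
- grease: small grease jar with black cap, 48 mm across, 50 mm tall, beyond the lane; leave it. Origin: centre of its underside

How it is judged:
By the outcome, as a careful person would: the job done as asked, in the order asked, and still so for the second after the job is handed in, with the robot touching nothing.
It also fails if it takes over 70 s, if anything falls off the work surface, if the arm or the gripper's body presses on something with over 40 N, if the wrist force passes 120 N, or if a joint passes its speed limit or range.

ROBOT

A 7-joint arm with a two-finger parallel gripper is mounted at the origin on the work surface. World frame = base frame: x ahead of the robot, y to its left, z up, the work surface at z = 0. Lengths are in mm, angles in rad, forces in N, time in s.
With the tool pointing down it reaches from about 400 to 850 mm from the base axis. Payload 4.5 kg.
Tool frame: the origin (TCP) lies at the very end of the fingers, on their centre line; the grasp point (between the pads) lies 19 mm behind it; z points along the fingers, y is the line along which they close (so a half turn about z gives the same grasp; the last joint's range is limited). The gripper opens to 88 mm and grips with 3 to 60 N. Pads are 18 mm wide; open, the fingers measure 123 mm over their backs; the gripper's body (75 mm by 187 mm) begins 45 mm behind the grasp point.
Start: joints at [1.376, 0.689, -0.195, 1.565, 0.157, 0.902, -0.215], TCP at [141.783, -608.729, 238.743] pointing down, gripper open.
Joint ranges: [-3.01, 3.01], [-0.46, 2.08], [-1.47, 1.51], [0.13, 2.56], [-1, 4.14], [0.04, 2.09], [-2.66, 2.66]. Speed limits (rad/s): [2.57, 2.57, 3.14, 3.14, 3.14, 3.14, 3.14].

INTERFACE

Orientations are given as a unit quaternion [w, x, y, z].
In Python, from plant import r gives the robot as it stands.
- The arm moves only by the shell command python3 -m handwheel 'ROWS' [FORCE]. ROWS is JSON, a list of rows, each a list of 7 numbers: the turn, a rotation vector about the tool's x, y, z in rad, then the shift along the tool's x, y, z in mm, then the opening, from -1 (shut) to 1 (fully open). In form: [[wx, wy, wz, tx, ty, tz, grip], ...]. A call has 1 to 8 rows; each row shifts and turns the commanded pose from where the row before left it, along the tool's axes as they then stand; what a row does not reach is not made up. A row lasts 1/10 s, in which the tool goes at most 50 mm and 8.59 degrees, less where a joint would pass 70% of its speed; a pose out of reach is approached as far as the arm can. A call is refused whole if a number of a shift passes 50 or a number of a turn 0.15, either way. A call with a gripper value outside its range is refused whole. The fingers move at their own pace and stop on an object; FORCE is the grip in N (left out, the last holds). Time passes only in rows, so rows that do not move let the fingers close. It gives the time, the measured TCP pose, the force, the opening and the grip force at its end, in the units of the state.
- r.get_state(): the state, without advancing time (a new reading comes with each control period).
- r.grab_frame(name): name is "side" or "top" or "wrist"; returns the picture (384x512x3 uint8, blue, green, red); there is no depth.
- r.camera_params(name): a dict with "fx", "fy", "cx", "cy" (pixels), "R" (3x3) and "t" (3): a world point X has camera coordinates R X + t. Camera axes: x right, y down, z forward; pixel columns grow to the right and rows downward; lengths in mm; the calibration is good to about 2 mm. A picture is of the moment at which its call begins: read the wrist's pose just before it. camera_params takes no time and is no camera call; for the wrist camera it gives the pose at the moment of the call.
- r.job_done(): hands the job in; it is judged then, once.
The state is a dict: "time": time; "qpos": joint angles; "qvel": joint speeds; "joint_efforts": joint torques, N m; "tcp_pos": TCP position; "tool_rot": TCP orientation; "contact_force": force on the tool from outside, world axes, zero at the start; "torque": the same for the moment, N m; "grip_width": finger opening in mm; "grip_force": force on a finger pad.
Only numpy, scipy, OpenCV 4.12 (cv2) and the standard library are available. Lean on these libraries where they do the work, as an engineer would, in place of code of your own. Each camera call takes 0.05 s, during which the arm holds its last target. There are 200 camera calls.

## Working session

There is one attempt and no reset: what is moved stays moved. The work goes in short steps, Python scripts to look and compute and a shell command to move; the robot and the scene stay as the last step left them, time stands still between calls to the robot, and variables do not carry over. Pictures are saved under pics/ and viewed, at most 10 in all, crops included, and the job is handed in when it is done.

```bash
ls; mkdir -p pics
python3 - <<'E'
from plant import r
import cv2,numpy as np
s=r.get_state();print({k:np.round(v,3).tolist() for k,v in s.items()})
a=r.grab_frame("side");b=r.grab_frame("top")
np.save('side.npy',a);np.save('top.npy',b)
cv2.imwrite('pics/top.png',b);cv2.imwrite('pics/side.png',a)
for n in("side","top","wrist"):
    p=r.camera_params(n);print(n,{k:np.round(v,3).tolist() for k,v in p.items()})
E
```

```text
pics
{'time': 0.0, 'qpos': [1.376, 0.69, -0.195, 1.566, 0.157, 0.902, -0.215], 'qvel': [-0.002, 0.0, 0.001, 0.001, 0.002, 0.0, -0.001], 'joint_efforts': [0.0, -52.756, -1.267, -15.343, -0.053, 0.006, 0.0], 'tcp_pos': [141.556, -608.116, 237.922], 'tool_rot': [-0.001, 0.993, 0.114, -0.0], 'contact_force': [0.123, 0.023, 0.032], 'torque': [0.024, -0.02, 0.032], 'grip_force': 0.0, 'grip_width': 88.426}
side {'fx': 351.889, 'fy': 351.889, 'cx': 256.833, 'cy': 190.089, 'R': [[-0.938, -0.347, 0.018], [-0.26, 0.666, -0.699], [0.231, -0.66, -0.715]], 't': [522.546, 232.128, 1045.74]}
top {'fx': 358.006, 'fy': 358.006, 'cx': 255.027, 'cy': 191.251, 'R': [[-0.028, -1.0, -0.004], [-0.997, 0.028, -0.067], [0.067, 0.002, -0.998]], 't': [-26.365, 600.316, 938.838]}
wrist {'fx': 306.936, 'fy': 306.936, 'cx': 257.716, 'cy': 190.47, 'R': [[0.227, -0.974, -0.001], [-0.934, -0.218, 0.282], [-0.275, -0.063, -0.959]], 't': [-624.956, -38.989, 389.252]}
```

View pics/top.png

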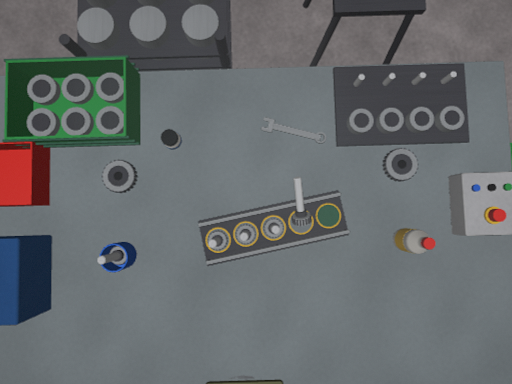

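View pics/side.png

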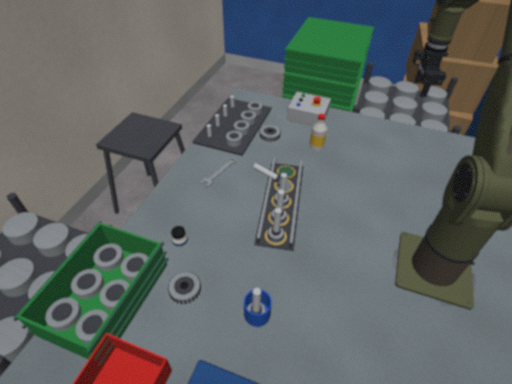

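The top view shows the lane with spots 1–5 at about (218,240), (246,234), (273,228), (300,222) and (328,216). The green vacancy is spot 5, the tipped shaft is on spot 4 with its stem end at (298,180), and the cup is at (117,257). The side view shows the cup at (257,307), its shaft top at (257,292), and the tipped stem end at (256,167).

```bash
cat > h.py <<'E'
import numpy as np,cv2
from plant import r
def ray(p,uv):
    R=np.array(p['R']);t=np.array(p['t'])
    d=R.T@np.array([(uv[0]-p['cx'])/p['fx'],(uv[1]-p['cy'])/p['fy'],1.]);return -R.T@t,d/np.linalg.norm(d)
def plane(p,uv,z):
    c,d=ray(p,uv);return c+d*(z-c[2])/d[2]
def tri(rays):
    A=sum(np.eye(3)-np.outer(d,d) for c,d in rays);b=sum((np.eye(3)-np.outer(d,d))@c for c,d in rays);return np.linalg.solve(A,b)
def blobs(m,amin=15):
    n,l,s,c=cv2.connectedComponentsWithStats(m.astype(np.uint8));return [(s[i,4],*np.round(c[i],1),s[i,:4].tolist()) for i in range(1,n) if s[i,4]>=amin]
E
python3 - <<'E'
from h import *
T=np.load('top.npy');S=np.load('side.npy')
for n,I in(('top',T),('side',S)):
    p=r.camera_params(n);h=cv2.cvtColor(I,cv2.COLOR_BGR2HSV);H,Sa,V=[h[...,i].astype(int) for i in range(3)]
    for nm,m in(('yel',(H>15)&(H<32)&(Sa>110)&(V>90)),('grn',(H>45)&(H<90)&(Sa>60)),('blu',(H>105)&(H<128)&(Sa>150))):
        for b in blobs(m):
            if b[0]<2500: print(n,nm,b,np.round(plane(p,b[1:3],70 if nm=='blu' else 8),0))
p=r.camera_params('top')
big=np.vstack([cv2.resize(T[165:275,190:360],None,fx=4.6,fy=4.6,interpolation=cv2.INTER_CUBIC)])
cv2.imwrite('pics/c1.png',big)
a=cv2.resize(S[150:250,235:315],(440,550),interpolation=cv2.INTER_CUBIC);b=cv2.resize(S[280:330,235:280],(349,388),interpolation=cv2.INTER_CUBIC)
c=np.zeros((550,789,3),np.uint8);c[:,:440]=a;c[:388,440:]=b
cv2.imwrite('pics/c2.png',c)
E
```

```text
top yel (np.int32(143), np.float64(328.0), np.float64(215.4), [316, 203, 25, 26]) [ 529. -238.    8.]
top yel (np.int32(91), np.float64(490.0), np.float64(214.9), [485, 207, 14, 17]) [ 518. -674.    8.]
top yel (np.int32(100), np.float64(299.2), np.float64(224.3), [288, 211, 26, 24]) [ 508. -160.    8.]
top yel (np.int32(127), np.float64(272.6), np.float64(227.2), [260, 215, 26, 26]) [502. -88.   8.]
top yel (np.int32(134), np.float64(245.0), np.float64(233.4), [233, 221, 26, 26]) [487. -13.   8.]
top yel (np.int32(145), np.float64(217.7), np.float64(239.4), [205, 227, 26, 26]) [473.  61.   8.]
top yel (np.int32(148), np.float64(400.1), np.float64(238.9), [395, 229, 13, 22]) [ 461. -429.    8.]
top grn (np.int32(31), np.float64(510.7), np.float64(152.1), [510, 143, 2, 23]) [ 687. -743.    8.]
top grn (np.int32(49), np.float64(507.3), np.float64(186.4), [503, 183, 9, 8]) [ 594. -726.    8.]
top grn (np.int32(350), np.float64(328.0), np.float64(215.2), [318, 205, 21, 21]) [ 530. -238.    8.]
top blu (np.int32(39), np.float64(475.7), np.float64(187.4), [472, 185, 8, 6]) [ 590. -603.   7
[... 1729 characters left out ...]

side yel (np.int32(23), np.float64(286.0), np.float64(220.7), [281, 215, 9, 11]) [459. -10.   8.]
side yel (np.int32(57), np.float64(275.6), np.float64(239.1), [264, 231, 23, 14]) [468.  73.   8.]
side grn (np.int32(75), np.float64(286.5), np.float64(170.2), [280, 167, 13, 9]) [ 529. -246.    8.]
side blu (np.int32(16), np.float64(479.4), np.float64(108.2), [477, 103, 5, 10]) [-154. -871.   70.]
side blu (np.int32(22), np.float64(476.1), np.float64(117.5), [474, 112, 6, 12]) [-136. -787.   70.]
side blu (np.int32(482), np.float64(257.5), np.float64(309.8), [244, 291, 27, 35]) [431. 339.  70.]
side blu (np.int32(803), np.float64(214.8), np.float64(375.7), [189, 361, 67, 23]) [466. 513.  70.]
```

View pics/c1.png

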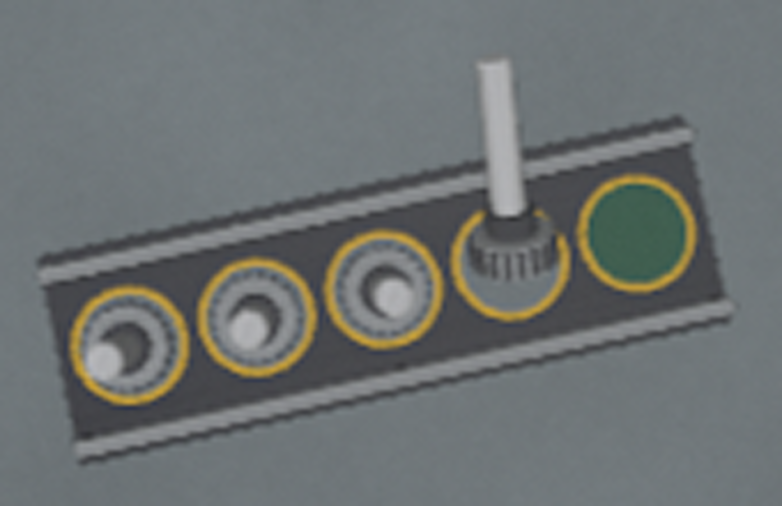

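View pics/c2.png

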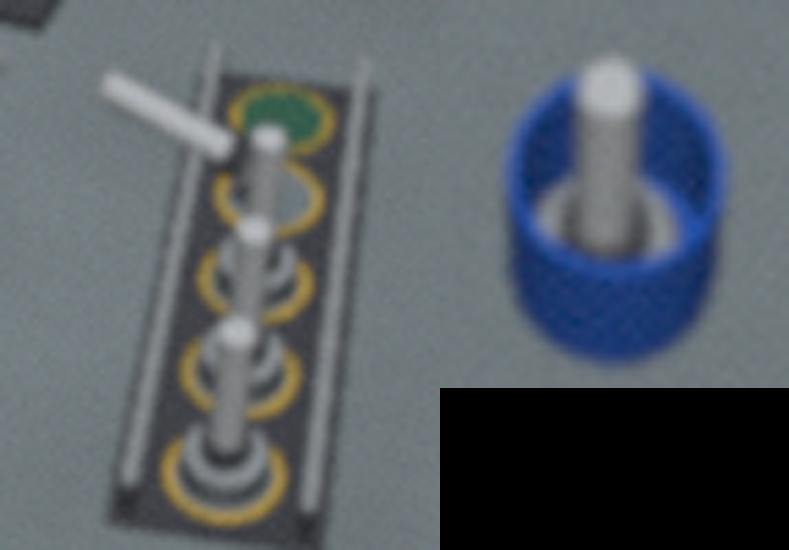

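The crops show the stem's free end at c1 (494,62), which is top (297,178.5), and the foot at c1 (512,265). In the side view the stem end is at (254.5,165) and the cupped shaft's top is at (257,291.6). Next I fit the axes.

Run:
```python
from h import *
T=np.load('top.npy');S=np.load('side.npy');P={n:r.camera_params(n) for n in('top','side')}
N=[];ends={}
for n,I,(x0,y0,x1,y1) in(('top',T,(290,172,310,212)),('side',S,(250,160,281,181))):
    m=np.zeros(I.shape[:2],np.uint8);m[y0:y1,x0:x1]=(I[y0:y1,x0:x1].min(2)>135)
    bl=blobs(m);print(n,bl);c,l=cv2.connectedComponents(m);pts=np.argwhere(l==l[tuple(np.argwhere(l>0)[0])])[:,::-1].astype(np.float32)
    vx,vy,cx,cy=cv2.fitLine(pts,cv2.DIST_L2,0,.01,.01).ravel();t=(pts-[cx,cy])@[vx,vy];a=np.array([cx,cy])+t.min()*np.array([vx,vy]);b=np.array([cx,cy])+t.max()*np.array([vx,vy])
    if a[1]>b[1] and n=='top' or n=='side' and a[0]>b[0]: a,b=b,a
    print(n,'end',a,'hub side',b);ends[n]=(a,b);ra,rb=ray(P[n],a),ray(P[n],b);N.append((ra[0],np.cross(ra[1],rb[1])))
d=np.cross(N[0][1],N[1][1]);d/=np.linalg.norm(d);d*=np.sign(d[0]);print('dir',d,'elev',np.degrees(np.arcsin(d[2])),'yaw',np.degrees(np.arctan2(d[1],d[0])))
e=tri([ray(P[n],ends[n][0]) for n in P]);print('end',e,'origin',e-125*d,'end from top at z=83.5',plane(P['top'],ends['top'][0],83.5))
# tops of vertical shafts
for n,I in(('top',T),('side',S)):
    for b in blobs(I.min(2)>150 if n=='top' else I.min(2)>165,8):
        if b[0]<300 and (n=='top' and (200<b[1]<290 and 220<b[2]<250 or 90<b[1]<130 and 240<b[2]<270) or n=='side' and 240<b[1]<300 and 165<b[2]<310): print(n,b,np.round(plane(P[n],b[1:3],131 if (b[1]<130 or b[2]>280) else 133),1))
```

```text
top [(np.int32(223), np.float64(298.5), np.float64(194.3), [294, 178, 10, 34])]
top end [296.91986 177.72758] hub side [300.03253 211.09027]
side [(np.int32(120), np.float64(264.5), np.float64(170.1), [254, 163, 23, 15])]
side end [253.50027 163.88824] hub side [275.76654 176.415  ]
dir [0.88941    0.10479139 0.44493664] elev 26.419284828586438 yaw 6.719680311863617
end [ 626.04444988 -148.72270564   87.75062051] origin [ 514.86819944 -161.82162953   32.13354101] end from top at z=83.5 [ 626.04112839 -149.34610622   83.5       ]
top (np.int32(49), np.float64(275.4), np.float64(229.3), [272, 226, 8, 8]) [501.  -88.8 133. ]
top (np.int32(49), np.float64(243.3), np.float64(236.4), [240, 233, 8, 8]) [486.5 -13.1 133. ]
top (np.int32(47), np.float64(212.0), np.float64(243.2), [209, 240, 7, 8]) [472.7  60.6 133. ]
top (np.int32(45), np.float64(100.9), np.float64(259.7), [98, 256, 7, 8]) [441.5 321.8 131. ]
side (np.int32(58), np.float64(265.2), np.float64(170.3), [255, 164, 21, 13]) [562.6 -85.1 133. ]
side (np.int32(8), np.float64(283.4), np.float64(174.8), [282, 174, 4, 3]) [501.4 -86.3 133. ]
side (np.int32(11), np.float64(280.6), np.float64(191.1), [279, 190, 4, 3]) [487.7 -13.8 133. ]
side (np.int32(12), np.float64(277.5), np.float64(210.0), [276, 209, 4, 3]) [473.   62.3 133. ]
side (np.int32(26), np.float64(256.5), np.float64(291.0), [254, 289, 6, 5]) [441.  323.1 131. ]
```

```bash
cat >> h.py <<'E'
from scipy.spatial.transform import Rotation as Ro
def rot(yaw,tilt):  # tool down, x ahead at yaw; tilt>0: tool z leans forward (deg)
    return Ro.from_euler('z',yaw,degrees=True)*Ro.from_euler('x',180,degrees=True)*Ro.from_euler('y',tilt,degrees=True)
def go(grasp,yaw,tilt,s=None):
    s=s or r.get_state();q=s['tool_rot'];C=Ro.from_quat([q[1],q[2],q[3],q[0]]);G=rot(yaw,tilt)
    tcp=np.array(grasp)+G.apply([0,0,19])
    print('t',round(s['time'],2),'tcp',np.round(s['tcp_pos'],1),'grasp',np.round(np.array(s['tcp_pos'])-C.apply([0,0,19]),1),'F',np.round(s['contact_force'],1),'w',np.round(s['grip_width'],1),'gf',np.round(s['grip_force'],1),'j',np.round(s['qpos'],2))
    print('turn(tool)',np.round((C.inv()*G).as_rotvec(),3),'shift(tool now)',np.round(C.inv().apply(tcp-s['tcp_pos']),1),'shift(goal tool)',np.round(G.inv().apply(tcp-s['tcp_pos']),1))
E
python3 -m handwheel '[[0,0,0,39,-25,0,0.2],[0,0,0,39,-25,0,0.2],[0,0,0,39,-25,0,0.2],[0,0,0,39,-25,0,0.2],[0,0,0,39,-25,0,0.2],[0,0,0,39,-25,0,0.2],[0,0,0,39,-25,0,0.2],[0,0,0,39,-25,0,0.2]]' 40
python3 -c "
from h import *
go([590,-153.6,140],7.5,-15)"
```

```text
time: 0.9
tcp_pos: [401.1, -341.6, 238.5]
tool_rot: [-0.0, 0.993, 0.114, -0.0]
contact_force: [-0.1, -1.1, -0.5]
grip_width: 52.8
grip_force: 0.0
t 0.9 tcp [ 401.1 -341.6  238.5] grasp [ 401.2 -341.6  257.5] F [-0.1 -1.1 -0.5] w 52.8 gf 0.0 j [ 0.72  0.56 -0.16  1.86  0.13  0.73 -0.86]
turn(tool) [ 0.012 -0.261  0.097] shift(tool now) [ 221.7 -140.7  116.8] shift(goal tool) [ 230.1 -161.7   59.3]
```

```bash
python3 -m handwheel '[[0.006,-0.13,0.048,0,0,0,0.0],[0.006,-0.13,0.048,0,0,0,0.0],[0,0,0,38,-27,10,0],[0,0,0,38,-27,10,0],[0,0,0,38,-27,10,0],[0,0,0,38,-27,10,0],[0,0,0,38,-27,10,0],[0,0,0,38,-27,9,0]]'
python3 -c "
from h import *
go([590,-153.6,67],7.5,-15)
b=r.grab_frame('wrist');cv2.imwrite('pics/w1.png',b)
"
```

```text
time: 1.7
tcp_pos: [582.9, -154.1, 121.7]
tool_rot: [0.009, 0.989, 0.066, -0.13]
contact_force: [0.7, -0.9, 0.4]
grip_width: 44.4
grip_force: 0.0
t 1.7 tcp [ 582.9 -154.1  121.7] grasp [ 587.8 -153.4  140. ] F [ 0.7 -0.9  0.4] w 44.4 gf 0.0 j [ 0.17  0.91 -0.05  1.48  0.12  1.   -1.38]
turn(tool) [ 0.001 -0.001  0.001] shift(tool now) [20.9  0.4 70. ] shift(goal tool) [21.   0.4 70. ]
```

View pics/w1.png

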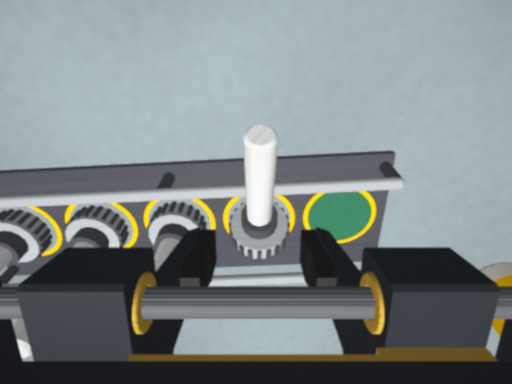

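The wrist view shows the stem at (260,130–220), centred between the fingers and parallel to them, so I descend and grip.

```bash
python3 -m handwheel '[[0,0,0,10,0,25,0],[0,0,0,10,0,25,0],[0,0,0,1,0,15,0],[0,0,0,0,0,5,0],[0,0,0,0,0,0,0],[0,0,0,0,0,0,-1],[0,0,0,0,0,0,-1],[0,0,0,0,0,0,-1]]' 55
python3 -m handwheel '[[0,0,0,0,0,0,-1],[0,0,0,0,0,0,-1],[0,0,0,0,0,0,-1]]' 55
python3 -c "
from h import *
go([590,-153.6,67],7.5,-15)"
```

```text
time: 2.55
tcp_pos: [585.2, -155.5, 50.9]
tool_rot: [0.009, 0.99, 0.065, -0.129]
contact_force: [-0.0, -0.1, 0.6]
grip_width: 22.1
grip_force: 0.0
time: 2.85
tcp_pos: [585.1, -155.4, 50.4]
tool_rot: [0.009, 0.989, 0.066, -0.129]
contact_force: [-0.2, 0.0, 3.4]
grip_width: 18.6
grip_force: 55.0
t 2.85 tcp [ 585.1 -155.4   50.4] grasp [ 589.9 -154.7   68.8] F [-0.2  0.   3.4] w 18.6 gf 55.0 j [ 0.17  1.01 -0.04  1.5   0.14  0.89 -1.4 ]
turn(tool) [ 0.001 -0.003  0.001] shift(tool now) [ 0.6 -1.1  1.7] shift(goal tool) [ 0.6 -1.1  1.7]
```

```bash
python3 -m handwheel '[[0,0,0,-2.5,0,-9.5,-1],[0,0,0,-5,0,-20,-1],[0,0,0,-5,0,-20,-1],[0,0,0,-5,0,-20,-1],[0,0,0,0,0,0,-1]]' 55
python3 -c "
from h import *
go([515,-163,140],10.8,50)"
```

```text
time: 3.35
tcp_pos: [587.3, -155.5, 123.9]
tool_rot: [0.009, 0.99, 0.065, -0.127]
contact_force: [0.0, -0.7, -4.6]
grip_width: 18.8
grip_force: 55.0
t 3.35 tcp [ 587.3 -155.5  123.9] grasp [ 592.  -154.8  142.2] F [ 0.  -0.7 -4.6] w 18.8 gf 55.0 j [ 0.17  0.91 -0.05  1.47  0.12  1.01 -1.38]
turn(tool) [ 0.02   1.128 -0.056] shift(tool now) [-57.2  -2.9  10.9] shift(goal tool) [-34.2  -6.2 -46.8]
```

```bash
python3 -m handwheel '[[0,0,0,-8,0,-30,-1],[0.003,0.08,-0.004,0,0,0,-1],[0.003,0.14,-0.007,0,0,0,-1],[0.003,0.14,-0.007,0,0,0,-1],[0.003,0.14,-0.007,0,0,0,-1],[0.003,0.14,-0.007,0,0,0,-1],[0.003,0.14,-0.007,0,0,0,-1],[0.003,0.14,-0.007,0,0,0,-1]]' 55
python3 -m handwheel '[[0.003,0.14,-0.007,0,0,0,-1],[0,0.06,0,0,0,0,-1],[0,0,0,0,0,0,-1]]' 55
python3 - <<'E'
from h import *
go([515,-163,130],10.8,50)
for n in('top','side'):
    I=r.grab_frame(n);np.save(n+'2.npy',I);cv2.imwrite(f'pics/{n}2.png',I)
T=np.load('top2.npy')[110:270,200:400];S=np.load('side2.npy')[80:270,220:370]
c=np.hstack([cv2.resize(T,(400,320)),cv2.resize(S,(390,494))[:320]]) if 0 else np.zeros((494,790,3),np.uint8)
c[:320,:400]=cv2.resize(T,(400,320));c[:,400:]=cv2.resize(S,(390,494))
cv2.imwrite('pics/c3.png',c)
E
```

```text
time: 4.15
tcp_pos: [543.7, -126.4, 123.3]
tool_rot: [-0.066, 0.983, 0.104, 0.135]
contact_force: [0.1, -1.0, -4.0]
grip_width: 18.7
grip_force: 55.0
time: 4.45
tcp_pos: [526.2, -119.3, 112.7]
tool_rot: [-0.082, 0.979, 0.11, 0.148]
contact_force: [0.3, -1.3, -5.7]
grip_width: 18.9
grip_force: 55.0
t 4.45 tcp [ 526.2 -119.3  112.7] grasp [ 521.  -123.   130.6] F [ 0.3 -1.3 -5.7] w 18.9 gf 55.0 j [ 0.59  0.79 -0.47  2.12  0.8   0.09 -1.86]
turn(tool) [-0.14   0.56  -0.027] shift(tool now) [ -3.3  39.5 -11.9] shift(goal tool) [ 0.9 40.9 -6.8]
```

View pics/c3.png

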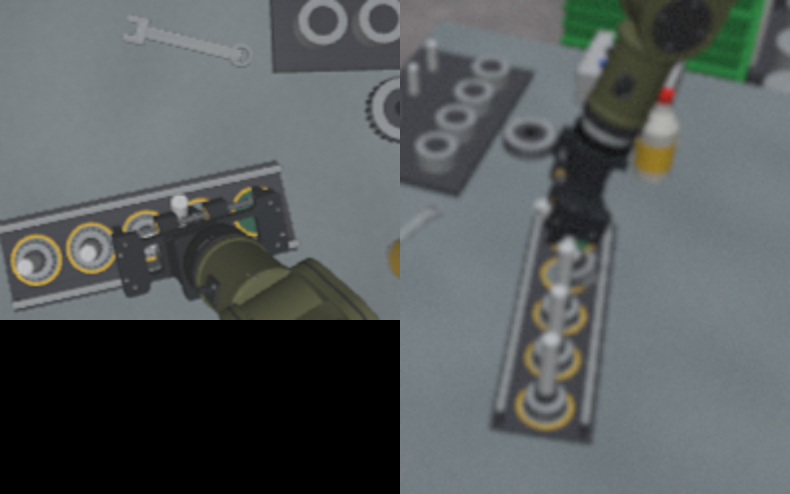

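The arm cannot tilt forward far enough: j6 is near its lower limit and the tool has drifted to y=-123. The stem is still held at about 55–60°. I'll back off to a small tilt and let the foot-heavy shaft pivot upright in a lighter grip.

```bash
python3 -m handwheel '[[0,0,0,-10,0,-30,-1],[0,0,0,0,20,0,-1],[0,0,0,0,20,0,-1],[0,0,0,0,0,0,-1]]' 55
python3 -c "
from h import *
go([515,-163,150],10.8,5)"
```

```text
time: 4.95
tcp_pos: [523.0, -168.9, 134.4]
tool_rot: [-0.08, 0.979, 0.108, 0.151]
contact_force: [-0.4, -0.3, -4.5]
grip_width: 18.6
grip_force: 55.0
t 4.95 tcp [ 523.  -168.9  134.4] grasp [ 517.7 -172.5  152.3] F [-0.4 -0.3 -4.5] w 18.6 gf 55.0 j [ 0.79  0.8  -0.66  2.06  0.78  0.25 -1.75]
turn(tool) [-0.133 -0.23   0.025] shift(tool now) [-5.8 -7.1  2.6] shift(goal tool) [-5.3 -7.3  2.9]
```

```bash
python3 -m handwheel '[[-0.045,-0.077,0.008,0,0,0,-1],[-0.045,-0.077,0.008,0,0,0,-1],[-0.044,-0.076,0.008,0,0,0,-1],[0,0,0,-5,-7,3,-1],[0,0,0,0,0,0,-1]]' 55
python3 -c "
from h import *
go([515,-163,150],10.8,5)"
```

```text
time: 5.45
tcp_pos: [514.9, -156.5, 130.9]
tool_rot: [-0.006, 0.994, 0.099, 0.043]
contact_force: [-1.3, -0.2, -4.4]
grip_width: 18.6
grip_force: 55.0
t 5.45 tcp [ 514.9 -156.5  130.9] grasp [ 513.3 -156.9  149.9] F [-1.3 -0.2 -4.4] w 18.6 gf 55.0 j [ 0.56  0.77 -0.54  1.99  0.75  0.5  -1.87]
turn(tool) [-0.004 -0.     0.01 ] shift(tool now) [ 0.5  6.4 -0.1] shift(goal tool) [ 0.6  6.4 -0.1]
```

Orientation is good. Now I ease the grip at this height to let the shaft swing.

```bash
python3 -m handwheel '[[0,0,0.01,0,6,0,-1],[0,0,0,0,0,0,-1],[0,0,0,0,0,0,-1]]' 25
python3 - <<'E'
from h import *
a=r.grab_frame('wrist');go([515,-163,150],10.8,5);b=r.grab_frame('side')
c=np.zeros((384,800,3),np.uint8);c[:,:400]=a[:,56:456];c[:,400:]=cv2.resize(b[100:220,230:355],(400,384));cv2.imwrite('pics/c4.png',c)
E
```

```text
time: 5.75
tcp_pos: [516.6, -166.1, 131.1]
tool_rot: [-0.005, 0.995, 0.091, 0.044]
contact_force: [1.3, 0.2, -3.9]
grip_width: 19.2
grip_force: 25.0
t 5.8 tcp [ 516.8 -165.7  131.2] grasp [ 515.1 -166.   150.1] F [ 0.4  0.3 -3.9] w 19.3 gf 25.0 j [ 0.58  0.77 -0.54  1.97  0.74  0.51 -1.87]
turn(tool) [-0.002 -0.001 -0.005] shift(tool now) [ 0.4 -3.   0.2] shift(goal tool) [ 0.4 -3.   0.2]
```

View pics/c4.png

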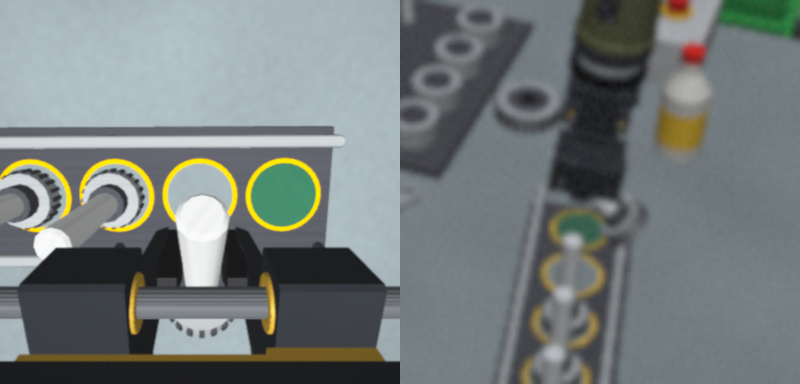

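The wrist crop shows the stem end at (202,217) with the foot still back under the palm, so it is still tilted. Easing further, with numeric tracking.

```bash
cat >> h.py <<'E'
def tiltcheck():
    s=r.get_state();p=r.camera_params('wrist');I=r.grab_frame('wrist');q=s['tool_rot'];C=Ro.from_quat([q[1],q[2],q[3],q[0]])
    g=np.array(s['tcp_pos'])-C.apply([0,0,19]);m=(I.min(2)>215).astype(np.uint8);m[:,:225]=0;m[:,300:]=0
    print('white',blobs(m,40))
    b=max(blobs(m,40));top=b[3][1];u=b[3][0]+b[3][2]/2
    c,d=ray(p,(u,top+b[3][2]/2));n=C.apply([0,1,0]);X=c+d*(n@(g-c))/(n@d);v=X-g;lx=rot(10.8,0).apply([1,0,0])
    print('cap rel grasp fwd %.1f up %.1f elev %.1f'%(v@lx,v[2],np.degrees(np.arctan2(v[2],v@lx))))
E
python3 -c "
from h import *
tiltcheck()"
python3 -m handwheel '[[0,0,0,0,-3,0,-1],[0,0,0,0,0,0,-1],[0,0,0,0,0,0,-1]]' 14
python3 -c "
from h import *
tiltcheck()"
python3 -m handwheel '[[0,0,0,0,0,0,-1],[0,0,0,0,0,0,-1],[0,0,0,0,0,0,-1]]' 10
python3 -c "
from h import *
tiltcheck()
go([515,-163,150],10.8,5)"
```

```text
white [(np.int32(3284), np.float64(256.0), np.float64(237.2), [232, 195, 51, 91])]
cap rel grasp fwd -648.0 up -2203.7 elev -106.4
time: 6.2
tcp_pos: [516.7, -161.4, 131.4]
tool_rot: [-0.005, 0.995, 0.093, 0.044]
contact_force: [0.4, -0.1, -3.7]
grip_width: 19.3
grip_force: 14.0
white [(np.int32(2310), np.float64(256.7), np.float64(248.4), [230, 221, 55, 61])]
cap rel grasp fwd -928.1 up -2316.3 elev -111.8
time: 6.55
tcp_pos: [516.7, -161.7, 131.4]
tool_rot: [-0.005, 0.995, 0.092, 0.044]
contact_force: [0.5, 0.8, -4.8]
grip_width: 19.9
grip_force: 10.0
white [(np.int32(2217), np.float64(256.7), np.float64(262.2), [230, 237, 55, 49])]
cap rel grasp fwd -1362.7 up -2940.3 elev -114.9
t 6.6 tcp [ 516.7 -161.7  131.4] grasp [ 515.  -162.1  150.3] F [-0.1 -0.8 -4.7] w 19.4 gf 10.0 j [ 0.57  0.77 -0.54  1.98  0.74  0.5  -1.87]
turn(tool) [-0.002 -0.001 -0.003] shift(tool now) [-0.2  1.   0.3] shift(goal tool) [-0.2  1.   0.3]
```

It is swinging up steadily; the cap row went 195→221→237. I'll predict where the cap should be when upright, since ray and plane are coplanar here.

```bash
cat >> h.py <<'E'
def pred(L=41,yaw=10.8):
    s=r.get_state();p=r.camera_params('wrist');q=s['tool_rot'];C=Ro.from_quat([q[1],q[2],q[3],q[0]]);g=np.array(s['tcp_pos'])-C.apply([0,0,19])
    lx=rot(yaw,0).apply([1,0,0]);up=np.array([0,0,1.])
    for f in(50,60,70,80,85,90,95):
        f=np.radians(f);a=np.cos(f)*lx+np.sin(f)*up;e=-np.sin(f)*lx+np.cos(f)*up
        o=[]
        for P in(g+L*a,g+L*a-10*e,g+L*a+10*e):
            c=np.array(p['R'])@P+p['t'];o.append((c[1]/c[2]*p['fy']+p['cy']).round(0))
        print(round(np.degrees(f)),'row cap centre, fwd edge, back edge',*o,'width',round(20*p['fx']/c[2]))
def cap():
    I=r.grab_frame('wrist');m=(I.min(2)>215).astype(np.uint8);m[:,:225]=0;m[:,300:]=0;b=max(blobs(m,40));print('cap',b)
E
python3 -m handwheel '[[0,0,0,0,1,0,-1],[0,0,0,0,0,0,-1]]' 10
python3 -c "
from h import *
cap();pred()"
```

```text
time: 6.8
tcp_pos: [516.8, -162.9, 131.4]
tool_rot: [-0.005, 0.995, 0.092, 0.044]
contact_force: [0.9, 1.2, -4.4]
grip_width: 19.6
grip_force: 10.0
cap (np.int32(2220), np.float64(256.7), np.float64(262.1), [230, 236, 55, 50])
50 row cap centre, fwd edge, back edge 232.0 206.0 260.0 width 61
60 row cap centre, fwd edge, back edge 252.0 223.0 284.0 width 61
70 row cap centre, fwd edge, back edge 274.0 244.0 306.0 width 61
80 row cap centre, fwd edge, back edge 297.0 266.0 327.0 width 61
85 row cap centre, fwd edge, back edge 307.0 278.0 336.0 width 60
90 row cap centre, fwd edge, back edge 317.0 289.0 344.0 width 59
95 row cap centre, fwd edge, back edge 326.0 301.0 351.0 width 58
```

```bash
python3 -m handwheel '[[0,0,0,0,0,0,-1],[0,0,0,0,0,0,-1],[0,0,0,0,0,0,-1],[0,0,0,0,0,0,-1]]' 7
python3 -c "
from h import *
cap()"
python3 -m handwheel '[[0,0,0,0,0,0,-1],[0,0,0,0,0,0,-1],[0,0,0,0,0,0,-1]]' 25
python3 -m handwheel '[[0,0.05,0,0,0,0,-1],[0,0.05,0,0,0,0,-1],[0,0.05,0,0,0,0,-1],[0,0,0,0,0,0,-1]]'
python3 -c "
from h import *
cap();pred(40);go([515,-163,130],10.8,20)"
```

```text
time: 7.25
tcp_pos: [516.8, -162.7, 131.4]
tool_rot: [-0.005, 0.995, 0.092, 0.044]
contact_force: [0.1, -0.6, -4.7]
grip_width: 19.7
grip_force: 7.0
cap (np.int32(1329), np.float64(256.9), np.float64(272.7), [230, 255, 56, 31])
time: 7.6
tcp_pos: [516.8, -162.7, 131.4]
tool_rot: [-0.005, 0.995, 0.092, 0.044]
contact_force: [0.5, -0.6, -3.1]
grip_width: 19.1
grip_force: 25.0
time: 8.0
tcp_pos: [514.7, -163.3, 131.0]
tool_rot: [-0.012, 0.989, 0.092, 0.117]
contact_force: [-0.4, -0.7, -4.2]
grip_width: 19.3
grip_force: 25.0
cap (np.int32(1391), np.float64(257.1), np.float64(272.1), [230, 254, 56, 32])
50 row cap centre, fwd edge, back edge 218.0 195.0 243.0 width 59
60 row cap centre, fwd edge, back edge 236.0 209.0 265.0 width 60
70 row cap centre, fwd edge, back edge 256.0 227.0 287.0 width 61
80 row cap centre, fwd edge, back edge 277.0 247.0 309.0 width 61
85 row cap centre, fwd edge, back edge 288.0 258.0 319.0 width 60
90 row cap centre, fwd edge, back edge 299.0 269.0 328.0 width 60
95 row cap centre, fwd edge, back edge 309.0 280.0 336.0 width 59
t 8.05 tcp [ 515.8 -163.1  131.2] grasp [ 511.5 -163.9  149.7] F [-0.6 -0.8 -5.1] w 18.9 gf 25.0 j [ 0.54  0.73 -0.4   2.11  0.89  0.21 -1.99]
turn(tool) [-0.     0.113 -0.003] shift(tool now) [ 1.1 -0.2 19.9] shift(goal tool) [-1.1 -0.2 19.9]
```

```bash
python3 -c "
from h import *
go([525,-161,112],10.8,13.5)"
```

```text
t 8.05 tcp [ 515.8 -163.1  131.2] grasp [ 511.5 -163.9  149.7] F [-0.6 -0.8 -5.1] w 18.9 gf 25.0 j [ 0.54  0.73 -0.4   2.11  0.89  0.21 -1.99]
turn(tool) [-0.001  0.    -0.003] shift(tool now) [ 4.7 -0.3 39.9] shift(goal tool) [ 4.7 -0.3 39.9]
```

```bash
python3 -m handwheel '[[0,0,0,2,0,10,-1],[0,0,0,1,0,10,-1],[0,0,0,1,0,10,-1],[0,0,0,0.7,0,10,-1],[0,0,0,0,0,0,-1],[0,0,0,0,0,0,-1]]' 25
python3 - <<'E'
from h import *
go([525,-161,100],10.8,13.5);cap();pred(40)
b=r.grab_frame('side');a=r.grab_frame('top')
c=np.zeros((500,800,3),np.uint8);c[:,:400]=cv2.resize(b[130:230,235:315],(400,500),interpolation=cv2.INTER_CUBIC);c[:400,400:]=cv2.resize(a[175:255,260:340],(400,400),interpolation=cv2.INTER_CUBIC);cv2.imwrite('pics/c5.png',c)
E
```

```text
time: 8.65
tcp_pos: [531.1, -159.7, 93.6]
tool_rot: [-0.012, 0.989, 0.092, 0.118]
contact_force: [0.6, 0.4, -4.1]
grip_width: 19.0
grip_force: 25.0
t 8.65 tcp [ 531.1 -159.7   93.6] grasp [ 526.7 -160.6  112.1] F [ 0.6  0.4 -4.1] w 19.0 gf 25.0 j [ 0.43  0.79 -0.26  2.09  0.95  0.1  -2.06]
turn(tool) [-0.002 -0.003 -0.003] shift(tool now) [-4.6  0.1 11.3] shift(goal tool) [-4.6  0.1 11.3]
cap (np.int32(1391), np.float64(257.2), np.float64(272.1), [230, 254, 56, 32])
50 row cap centre, fwd edge, back edge 217.0 195.0 242.0 width 59
60 row cap centre, fwd edge, back edge 235.0 209.0 264.0 width 60
70 row cap centre, fwd edge, back edge 256.0 226.0 287.0 width 61
80 row cap centre, fwd edge, back edge 277.0 247.0 308.0 width 61
85 row cap centre, fwd edge, back edge 288.0 257.0 318.0 width 60
90 row cap centre, fwd edge, back edge 298.0 268.0 328.0 width 60
95 row cap centre, fwd edge, back edge 308.0 280.0 336.0 width 59
```

View pics/c5.png

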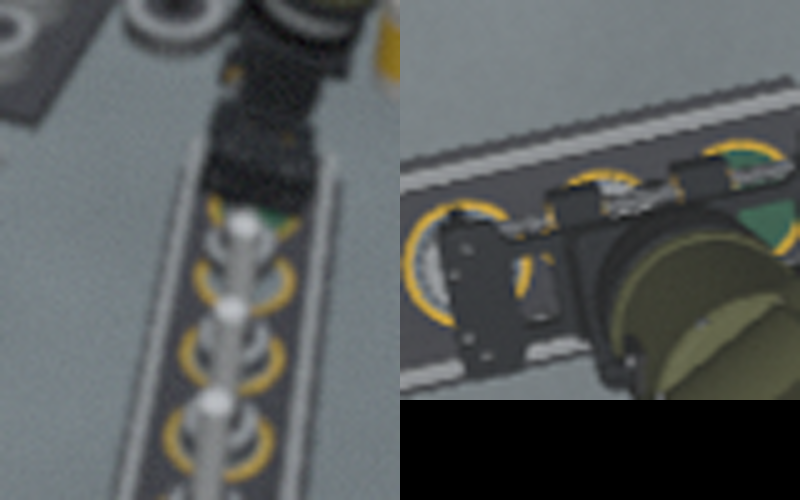

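The side crop shows the foot hovering over spot 4 at (240,240), nearly upright. Lowering slowly.

```bash
python3 -m handwheel '[[0,0,0,-0.7,0,3,-1],[0,0,0,-0.7,0,3,-1],[0,0,0,-0.2,0,1,-1],[0,0,0,-0.2,0,1,-1],[0,0,0,0,0,0,-1]]' 12
python3 -m handwheel '[[0,0,0,-0.2,0,1,-1],[0,0,0,-0.2,0,1,-1],[0,0,0,0,0,0,-1]]' 12
python3 -m handwheel '[[0,0,0,-0.2,0,1,-1],[0,0,0,-0.2,0,1,-1],[0,0,0,0,0,0,-1]]' 12
python3 -c "
from h import *
go([525,-161,97],10.8,13.5);cap()"
```

```text
time: 9.3
tcp_pos: [530.6, -159.9, 85.2]
tool_rot: [-0.012, 0.989, 0.092, 0.118]
contact_force: [0.1, -0.1, -3.8]
grip_width: 19.5
grip_force: 12.0
time: 9.6
tcp_pos: [530.7, -159.9, 83.3]
tool_rot: [-0.012, 0.989, 0.092, 0.118]
contact_force: [-0.3, -0.4, -5.0]
grip_width: 19.5
grip_force: 12.0
time: 9.9
tcp_pos: [530.8, -159.9, 81.2]
tool_rot: [-0.012, 0.989, 0.092, 0.118]
contact_force: [-0.2, -0.3, -4.5]
grip_width: 19.4
grip_force: 12.0
t 9.9 tcp [ 530.8 -159.9   81.2] grasp [ 526.4 -160.8   99.6] F [-0.2 -0.3 -4.5] w 19.4 gf 12.0 j [ 0.4   0.82 -0.21  2.1   1.07  0.05 -2.18]
turn(tool) [-0.002 -0.002 -0.003] shift(tool now) [-2.  -0.   2.2] shift(goal tool) [-2.  -0.   2.2]
cap (np.int32(1391), np.float64(257.2), np.float64(272.1), [230, 254, 56, 32])
```

```bash
python3 -m handwheel '[[0,-0.03,0,0,0,0,-1],[0,-0.03,0,0,0,0,-1],[0,-0.03,0,-0.2,0,1,-1],[0,0,0,-0.2,0,1,-1],[0,0,0,0,0,0,-1]]' 7
python3 -m handwheel '[[0,0,0,-0.2,0,1,-1],[0,0,0,-0.2,0,1,-1],[0,0,0,0,0,0,-1]]' 7
python3 -c "
from h import *
go([525,-161,97],10.8,8.5);cap();pred(40)"
```

```text
time: 10.45
tcp_pos: [530.6, -160.1, 79.1]
tool_rot: [-0.008, 0.993, 0.092, 0.074]
contact_force: [-1.3, 0.3, -5.2]
grip_width: 19.9
grip_force: 7.0
time: 10.75
tcp_pos: [531.2, -160.0, 78.3]
tool_rot: [-0.007, 0.993, 0.093, 0.075]
contact_force: [-1.9, -0.3, 5.3]
grip_width: 19.5
grip_force: 7.0
t 10.75 tcp [ 531.2 -160.    78.3] grasp [ 528.4 -160.5   97.1] F [-1.9 -0.3  5.3] w 19.5 gf 7.0 j [ 0.51  0.85 -0.44  2.02  0.98  0.32 -2.09]
turn(tool) [-0.    -0.002 -0.003] shift(tool now) [-3.5 -0.1 -0.4] shift(goal tool) [-3.5 -0.1 -0.4]
cap (np.int32(1378), np.float64(257.1), np.float64(272.3), [230, 254, 56, 32])
50 row cap centre, fwd edge, back edge 226.0 202.0 253.0 width 60
60 row cap centre, fwd edge, back edge 246.0 218.0 276.0 width 61
70 row cap centre, fwd edge, back edge 267.0 236.0 298.0 width 61
80 row cap centre, fwd edge, back edge 288.0 258.0 319.0 width 60
85 row cap centre, fwd edge, back edge 298.0 269.0 328.0 width 60
90 row cap centre, fwd edge, back edge 309.0 280.0 336.0 width 59
95 row cap centre, fwd edge, back edge 318.0 291.0 344.0 width 58
```

Contact at grasp z≈97.5 with a light ~10 N. Now I pivot the stem upright about the front rim by drawing the grip back along the arc.

```bash
python3 -m handwheel '[[0,0,0,-3,0,-0.2,-1],[0,0,0,-3,0,0,-1],[0,0,0,-3,0,0,-1],[0,0,0,0,0,0,-1]]' 7
python3 -c "
from h import *
go([515.3,-163,94],10.8,8.5);cap();pred(40)"
```

```text
time: 11.2
tcp_pos: [521.1, -161.9, 76.3]
tool_rot: [-0.008, 0.993, 0.092, 0.073]
contact_force: [-1.8, -0.4, 7.5]
grip_width: 19.8
grip_force: 7.0
t 11.2 tcp [ 521.1 -161.9   76.3] grasp [ 518.4 -162.4   95. ] F [-1.8 -0.4  7.5] w 19.8 gf 7.0 j [ 0.5   0.84 -0.41  2.04  1.    0.29 -2.11]
turn(tool) [-0.001  0.001 -0.003] shift(tool now) [-3.2  0.   0.6] shift(goal tool) [-3.2  0.   0.6]
cap (np.int32(494), np.float64(262.0), np.float64(155.8), [225, 153, 75, 7])
50 row cap centre, fwd edge, back edge 227.0 202.0 254.0 width 60
60 row cap centre, fwd edge, back edge 246.0 218.0 276.0 width 61
70 row cap centre, fwd edge, back edge 267.0 237.0 298.0 width 61
80 row cap centre, fwd edge, back edge 288.0 258.0 319.0 width 60
85 row cap centre, fwd edge, back edge 299.0 269.0 328.0 width 60
90 row cap centre, fwd edge, back edge 309.0 280.0 337.0 width 59
95 row cap centre, fwd edge, back edge 318.0 291.0 344.0 width 58
```

```bash
sed -i 's/m\[:,300:\]=0;b=max(blobs(m,40))/m[:,300:]=0;m[:200]=0;b=max(blobs(m,5))/' h.py
python3 -m handwheel '[[0,0,0,-2,0,0,-1],[0,0,0,-2,0,0.3,-1],[0,0,0,0,0,0.3,-1],[0,0,0,0,0,0,-1]]' 7
python3 -c "
from h import *
go([515.3,-163,94],10.8,8.5);cap()
a=r.grab_frame('wrist');b=r.grab_frame('side')
c=np.zeros((384,800,3),np.uint8);c[:,:400]=a[:,56:456];c[:,400:]=cv2.resize(b[130:226,230:330],(400,384));cv2.imwrite('pics/c6.png',c)"
```

```text
time: 11.65
tcp_pos: [517.3, -162.5, 75.0]
tool_rot: [-0.008, 0.993, 0.092, 0.073]
contact_force: [-3.4, -0.2, 8.3]
grip_width: 19.5
grip_force: 7.0
t 11.65 tcp [ 517.3 -162.5   75. ] grasp [ 514.6 -163.1   93.8] F [-3.4 -0.2  8.3] w 19.5 gf 7.0 j [ 0.5   0.84 -0.4   2.05  1.01  0.27 -2.12]
turn(tool) [-0.001  0.001 -0.003] shift(tool now) [ 0.7  0.1 -0.1] shift(goal tool) [ 0.7  0.1 -0.1]
cap (np.int32(785), np.float64(256.9), np.float64(211.7), [225, 200, 66, 28])
```

View pics/c6.png

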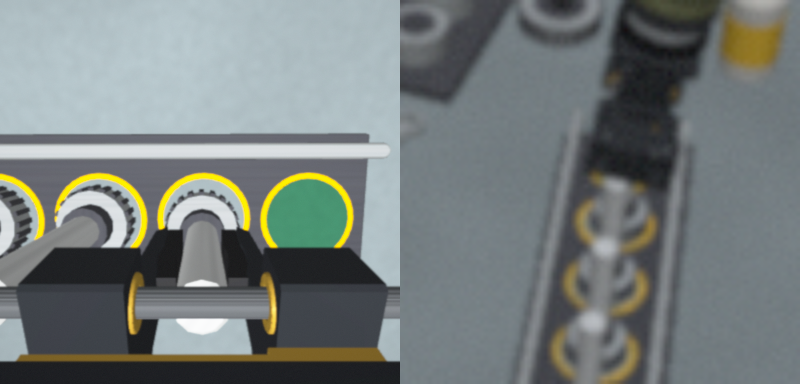

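The wrist crop shows the foot centred in spot 4's yellow ring at (203,212) and the cap at (205,310), where an upright shaft is predicted. Releasing and retracting.

```bash
python3 -m handwheel '[[0,0,0,0,0,0,-0.6],[0,0,0,0,0,0,-0.4],[0,0,0,0,0,0,-0.3],[0,0,0,0,0,0,-0.3]]' 7
python3 -m handwheel '[[0,0,0,-1,0,-8,-0.3],[0,0,0,0,0,-20,-0.3],[0,0,0,0,0,-30,-0.3],[0,0,0,0,0,-40,-0.3],[0,0,0,0,0,-40,-0.3],[0,0,0,0,0,-40,-0.3]]'
python3 -m handwheel '[[0,-0.04,0,0,-48,0,0],[0,-0.04,0,0,-48,0,0],[0,-0.04,0,0,-48,0,0],[0,-0.03,0,0,-48,0,0],[0,0,0,0,-48,0,0],[0,0,0,0,-48,0,0],[0,0,0,0,-48,0,0],[0,0,0,0,-48,0,0]]'
python3 - <<'E'
from h import *
go([441.2,322.3,112],10.8,0)
T=r.grab_frame('top');S=r.grab_frame('side');P={n:r.camera_params(n) for n in('top','side')}
for n,I in(('top',T),('side',S)):
    for b in blobs(I.min(2)>150 if n=='top' else I.min(2)>165,8):
        if b[0]<300 and (n=='top' and (200<b[1]<320 and 205<b[2]<250 or 90<b[1]<130 and 240<b[2]<270) or n=='side' and 240<b[1]<300 and 145<b[2]<310): print(n,b,np.round(plane(P[n],b[1:3],131 if (b[1]<130 or b[2]>280) else 133),1))
c=np.zeros((500,800,3),np.uint8);c[:400,:400]=cv2.resize(T[180:260,260:340],(400,400),interpolation=cv2.INTER_CUBIC);c[:,400:]=cv2.resize(S[140:240,225:305],(400,500),interpolation=cv2.INTER_CUBIC);cv2.imwrite('pics/c7.png',c)
E
```

```text
time: 12.2
tcp_pos: [518.0, -162.3, 74.6]
tool_rot: [-0.008, 0.993, 0.092, 0.073]
contact_force: [0.6, -0.0, -0.3]
grip_width: 30.7
grip_force: 0.0
time: 12.8
tcp_pos: [490.3, -167.6, 252.6]
tool_rot: [-0.008, 0.993, 0.092, 0.073]
contact_force: [1.8, -0.5, 0.6]
grip_width: 30.8
grip_force: 0.0
time: 13.6
tcp_pos: [419.6, 211.2, 252.1]
tool_rot: [-0.001, 0.996, 0.093, -0.001]
contact_force: [0.7, 0.2, 0.3]
grip_width: 43.8
grip_force: 0.0
t 13.6 tcp [419.6 211.2 252.1] grasp [419.7 211.1 271.1] F [0.7 0.2 0.3] w 43.8 gf 0.0 j [-0.07  0.56 -0.77  1.98  0.53  0.81 -2.52]
turn(tool) [-0.002  0.002 -0.003] shift(tool now) [  42.  -104.9  159.2] shift(goal tool) [  42.  -105.1  159.1]
top (np.int32(50), np.float64(306.6), np.float64(223.8), [303, 220, 8, 9]) [ 511.8 -162.4  133. ]
top (np.int32(53), np.float64(275.4), np.float64(229.3), [272, 226, 8, 8]) [501.  -88.8 133. ]
top (np.int32(51), np.float64(243.4), np.float64(236.5), [240, 233, 8, 8]) [486.3 -13.3 133. ]
top (np.int32(48), np.float64(212.0), np.float64(243.2), [209, 240, 7, 8]) [472.7  60.6 133. ]
top (np.int32(47), np.float64(100.9), np.float64(259.8), [97, 256, 8, 8]) [441.2 321.8 131. ]
side (np.int32(38), np.float64(256.5), np.float64(291.0), [254, 288, 6, 7]) [441.  323.1 131. ]
```

View pics/c7.png

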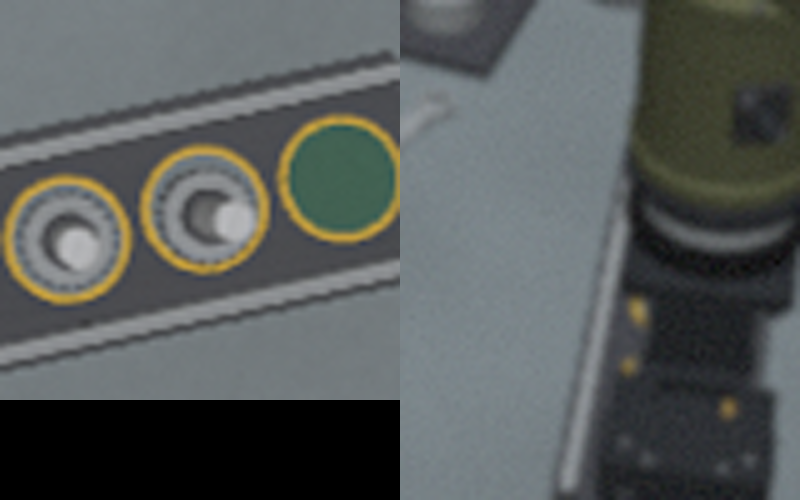

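The tipped shaft now stands at (511.8,-162.4), about 3.5 mm from spot 4's centre and within its ring. Next is the cup; j7 is near its limit, so I yaw the tool on the way.

```bash
python3 -m handwheel '[[0,0,-0.14,0,0,0,0],[0,0,-0.14,0,0,0,0],[0,0,-0.14,0,0,0,0],[0,0,-0.14,0,0,0,0],[0,0,0,0,0,0,0]]'
python3 -c "
from h import *
go([441.2,322.4,160],43,0)"
```

```text
time: 14.2
tcp_pos: [420.4, 208.9, 251.8]
tool_rot: [-0.001, 0.931, 0.364, -0.001]
contact_force: [-0.4, 0.3, -0.5]
grip_width: 43.9
grip_force: 0.0
t 14.2 tcp [420.4 208.9 251.8] grasp [420.4 208.8 270.8] F [-0.4  0.3 -0.5] w 43.9 gf 0.0 j [ 0.03  0.61 -0.93  1.98  0.63  0.88 -2.07]
turn(tool) [-0.003  0.001 -0.005] shift(tool now) [ 92.4 -68.9 110.9] shift(goal tool) [ 92.7 -68.8 110.8]
```

```bash
python3 -m handwheel '[[0,0,0,31,-23,0,0],[0,0,0,31,-23,0,0],[0,0,0,31,-23,35,0],[0,0,0,0,0,38,0],[0,0,0,0,0,28,0],[0,0,0,0,0,0,0]]'
python3 -c "
from h import *
go([441.2,322.4,108],43,0);cap()
p=r.camera_params('wrist');c=np.array(p['R'])@[441.2,322.4,131]+p['t'];print(c[:2]/c[2]*p['fx']+[p['cx'],p['cy']])"
```

```text
time: 14.8
tcp_pos: [440.1, 319.7, 149.2]
tool_rot: [0.001, 0.932, 0.363, -0.004]
contact_force: [0.2, -0.1, -0.2]
grip_width: 44.0
grip_force: 0.0
t 14.8 tcp [440.1 319.7 149.2] grasp [440.3 319.7 168.2] F [ 0.2 -0.1 -0.2] w 44.0 gf 0.0 j [-0.27  0.82 -0.78  1.87  0.79  0.8  -2.3 ]
turn(tool) [-0.002  0.008 -0.007] shift(tool now) [ 3.1 -1.2 60.2] shift(goal tool) [ 2.7 -1.3 60.2]
cap (np.int32(725), np.float64(256.9), np.float64(223.9), [242, 210, 31, 29])
[255.04287353 226.92124966]
```

```bash
python3 -m handwheel '[[0,0.008,0,3,0,20,0],[0,0,0,0,0,20,0],[0,0,0,0,0,14,0],[0,0,0,0,0,6,0],[0,0,0,0,0,0,0],[0,0,0,0,0,0,-0.5],[0,0,0,0,0,0,-1],[0,0,0,0,0,0,-1]]' 15
python3 -m handwheel '[[0,0,0,0,0,0,-1],[0,0,0,0,0,0,-1],[0,0,0,0,0,0,-1]]' 45
python3 -m handwheel '[[0,0,0,0,0,-3,-1],[0,0,0,0,0,-5,-1],[0,0,0,0,0,-12,-1],[0,0,0,0,0,-12,-1],[0,0,0,0,0,-12,-1],[0,0,0,0,0,0,-1]]' 45
python3 -c "
from h import *
go([529.5,-238,180],30,0)"
```

```text
time: 15.65
tcp_pos: [444.2, 324.8, 92.9]
tool_rot: [-0.003, 0.931, 0.364, 0.004]
contact_force: [0.2, 0.1, 0.1]
grip_width: 22.2
grip_force: 0.0
time: 15.95
tcp_pos: [444.5, 324.5, 92.8]
tool_rot: [-0.003, 0.931, 0.364, 0.004]
contact_force: [0.9, -1.2, 6.0]
grip_width: 18.8
grip_force: 45.0
time: 16.55
tcp_pos: [444.5, 325.3, 138.5]
tool_rot: [-0.004, 0.931, 0.364, 0.005]
contact_force: [-0.7, 0.1, -2.3]
grip_width: 18.7
grip_force: 45.0
t 16.55 tcp [444.5 325.3 138.5] grasp [444.4 325.1 157.5] F [-0.7  0.1 -2.3] w 18.7 gf 45.0 j [-0.28  0.84 -0.76  1.88  0.83  0.76 -2.33]
turn(tool) [-0.004 -0.011  0.222] shift(tool now) [-319.3  471.5  -27.8] shift(goal tool) [-208.   530.3  -22.5]
```

```bash
python3 -m handwheel '[[0,0,0,0,0,-20,-1],[0,0,0,0,0,-25,-1],[0,0,0,0,0,-25,-1],[0,0,0,0,0,-25,-1],[0,0,0,0,0,-20,-1],[0,0,0,0,0,0,-1]]'
python3 -c "
from h import *
go([529.5,-238,270],30,0)
T=r.grab_frame('top');h=cv2.cvtColor(T,cv2.COLOR_BGR2HSV);print([b for b in blobs((h[...,0]>105)&(h[...,0]<128)&(h[...,1]>150),100)])"
```

```text
time: 17.15
tcp_pos: [444.1, 324.7, 253.7]
tool_rot: [-0.004, 0.931, 0.364, 0.006]
contact_force: [-0.0, -0.1, -3.1]
grip_width: 18.7
grip_force: 45.0
t 17.15 tcp [444.1 324.7 253.7] grasp [443.9 324.5 272.7] F [-0.  -0.1 -3.1] w 18.7 gf 45.0 j [-0.2   0.69 -0.89  1.77  0.64  0.98 -2.17]
turn(tool) [-0.004 -0.013  0.222] shift(tool now) [-318.8  471.5   -2.9] shift(goal tool) [-207.4  530.     2.7]
[(np.int32(908), np.float64(21.7), np.float64(246.7), [0, 236, 51, 25]), (np.int32(782), np.float64(118.2), np.float64(256.0), [101, 242, 35, 30])]
```

```bash
python3 -m handwheel '[[0,0,0,-10,15,0,-1],[0,0,0,-20,29,0,-1],[0,0,0,-20,29,0,-1],[0,0,0,-20,29,0,-1],[0,0,0,-20,30,0,-1],[0,0,0,-20,30,0,-1],[0,0,0,-20,30,0,-1],[0,0,0,-20,30,0,-1]]'
python3 -m handwheel '[[0,0,0,-20,30,0,-1],[0,0,0,-20,30,0,-1],[0,0,0,-20,30,0,-1],[0,0,0,-20,30,0,-1],[0,0,0,-20,30,0,-1],[0,0,0,-20,30,0,-1],[0,0,0,-20,29,0,-1],[0,0,0,0,0,0,-1]]'
python3 -c "
from h import *
go([529.5,-238,200],42.7,0)"
```

```text
time: 18.0
tcp_pos: [482.8, 56.4, 248.0]
tool_rot: [-0.003, 0.931, 0.364, 0.002]
contact_force: [1.2, 0.2, -3.2]
grip_width: 18.8
grip_force: 45.0
time: 18.8
tcp_pos: [521.2, -197.1, 244.8]
tool_rot: [-0.002, 0.933, 0.359, 0.001]
contact_force: [-0.6, 0.4, -3.3]
grip_width: 18.9
grip_force: 45.0
t 18.8 tcp [ 521.2 -197.1  244.8] grasp [ 521.2 -197.2  263.8] F [-0.6  0.4 -3.3] w 18.9 gf 45.0 j [ 0.81  0.74 -0.95  1.74  0.69  1.03 -1.23]
turn(tool) [-0.003 -0.003 -0.01 ] shift(tool now) [-21.4  36.1  63.6] shift(goal tool) [-21.6  35.7  63.8]
```

```bash
python3 -m handwheel '[[0,0,-0.01,-10,18,0,-1],[0,0,0,-11,18,0,-1],[0,0,0,0,0,0,-1],[0,0,0,0,0,30,-1],[0,0,0,0,0,40,-1],[0,0,0,0,0,40,-1],[0,0,0,0,0,15,-1],[0,0,0,0,0,0,-1]]'
python3 - <<'E'
from h import *
go([529.5,-238,120],42.7,0)
a=r.grab_frame('wrist');b=r.grab_frame('side');np.save('w3.npy',a)
c=np.zeros((384,800,3),np.uint8);c[:,:400]=a[:,56:456];c[:,400:]=cv2.resize(b[120:216,230:330],(400,384));cv2.imwrite('pics/c8.png',c)
E
```

```text
time: 19.6
tcp_pos: [530.3, -228.7, 120.2]
tool_rot: [-0.005, 0.929, 0.369, 0.001]
contact_force: [0.5, 1.1, -2.5]
grip_width: 18.5
grip_force: 45.0
t 19.6 tcp [ 530.3 -228.7  120.2] grasp [ 530.4 -228.9  139.2] F [ 0.5  1.1 -2.5] w 18.5 gf 45.0 j [ 0.79  0.92 -0.83  1.79  0.88  0.86 -1.29]
turn(tool) [-0.008 -0.005  0.011] shift(tool now) [-7.1  6.3 19.1] shift(goal tool) [-6.9  6.2 19.2]
```

View pics/c8.png

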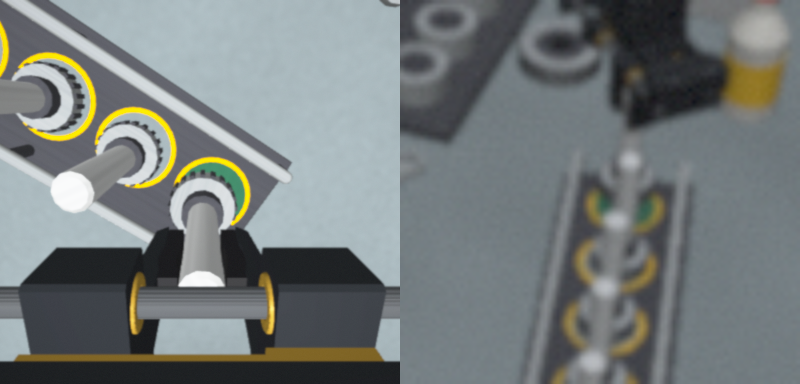

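The wrist crop shows the foot over spot 5, with green still visible up-right at (225,175), so a few mm are left to shift. Correcting and lowering.

```bash
python3 -m handwheel '[[-0.008,-0.005,0,-4,6,0,-1],[0,0,0,0,0,0,-1],[0,0,0,0,0,8,-1],[0,0,0,0,0,6,-1],[0,0,0,0,0,4,-1],[0,0,0,0,0,0,-1]]' 20
python3 - <<'E'
from h import *
go([529.5,-238,113.8],42.7,0)
a=r.grab_frame('wrist');p=r.camera_params('wrist');s=r.get_state()
h=cv2.cvtColor(a,cv2.COLOR_BGR2HSV);H,Sa,V=[h[...,i].astype(int) for i in range(3)]
m=((H>20)&(H<35)&(Sa>150)&(V>120)).astype(np.uint8)
n,l=cv2.connectedComponents(m)
for i in range(1,n):
    q=np.argwhere(l==i)[:,::-1]
    if len(q)>150: 
        X=np.array([plane(p,x,8)[:2] for x in q]);A=np.c_[2*X,np.ones(len(X))];k=np.linalg.lstsq(A,(X**2).sum(1),rcond=None)[0];print('ring',len(q),k[:2].round(1),'rad',np.sqrt(k[2]+k[0]**2+k[1]**2).round(1))
c=np.zeros((384,800,3),np.uint8);c[:,:]=cv2.resize(a[130:290,140:473],(800,384));cv2.imwrite('pics/c9.png',c)
E
```

```text
time: 20.3
tcp_pos: [532.9, -236.8, 103.6]
tool_rot: [0.001, 0.929, 0.369, 0.002]
contact_force: [-0.5, 0.1, -2.9]
grip_width: 19.2
grip_force: 20.0
t 20.3 tcp [ 532.9 -236.8  103.6] grasp [ 532.8 -236.8  122.6] F [-0.5  0.1 -2.9] w 19.2 gf 20.0 j [ 0.78  0.94 -0.81  1.79  0.92  0.83 -1.31]
turn(tool) [ 0.004 -0.002  0.01 ] shift(tool now) [-3.3 -1.5  8.8] shift(goal tool) [-3.3 -1.5  8.8]
ring 479 [491.5 -19.4] rad 27.3
ring 1115 [502.3 -89.8] rad 32.3
ring 974 [ 516.5 -164.6] rad 32.3
ring 898 [ 530.7 -239.5] rad 32.2
ring 447 [ 479.4 -341.3] rad 31.6
ring 326 [ 431.2 -293.7] rad 38.4
ring 2378 [ 511.9 -266.4] rad 168.6
```

View pics/c9.png

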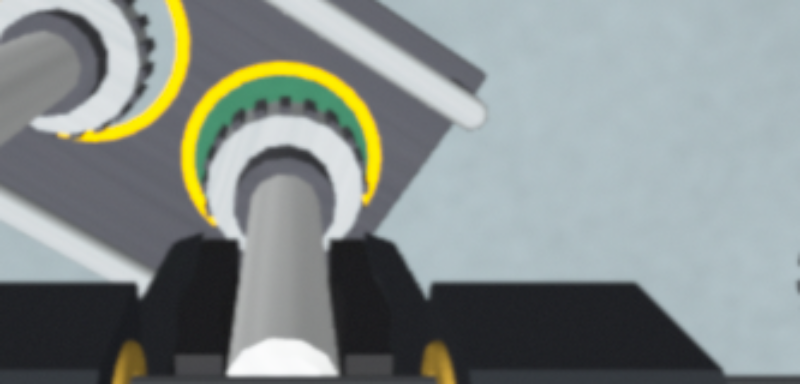

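The crop shows the ring centre column at 282 and the foot centre column at 285, so it is sideways centred. The tooth outer edge is at row ~98, and I compute the fore-aft offset from it.

```bash
python3 -c "
from h import *
p=r.camera_params('wrist');tx=rot(42.7,0).apply([1,0,0]);ty=rot(42.7,0).apply([0,1,0]);t=np.array([530.,-238.8,0])
for nm,row,z,R in(('teeth top outer',170.4,36.8,25),('white ring edge',177.9,36.8,25),('white ring edge',177.9,36.8,21.5)):
    X=plane(p,(258.6,row),z)-R*tx;d=X-t;print(nm,X.round(1),'off x',(d@tx).round(1),'y',(d@ty).round(1))
X=plane(p,(258.6,149+130*0+0),8)
"
```

```text
teeth top outer [ 533.9 -238.    36.8] off x 3.4 y 2.1
white ring edge [ 530.  -241.8   36.8] off x -2.0 y 2.1
white ring edge [ 532.5 -239.4   36.8] off x 1.5 y 2.1
```

```bash
python3 -m handwheel '[[0,0,0,-1,-1.5,2,-1],[0,0,0,0,0,2,-1],[0,0,0,0,0,1,-1],[0,0,0,0,0,1,-1],[0,0,0,0,0,0,-1],[0,0,0,0,0,0.5,-1],[0,0,0,0,0,0.5,-1],[0,0,0,0,0,0,-1]]' 15
python3 -m handwheel '[[0,0,0,0,0,0.5,-1],[0,0,0,0,0,0.5,-1],[0,0,0,0,0,0,-1]]' 12
python3 -m handwheel '[[0,0,0,0,0,0.5,-1],[0,0,0,0,0,0.5,-1],[0,0,0,0,0,0,-1]]' 12
```

```text
time: 21.15
tcp_pos: [531.8, -236.6, 97.5]
tool_rot: [0.002, 0.93, 0.369, 0.002]
contact_force: [0.2, -0.3, -3.5]
grip_width: 19.3
grip_force: 15.0
time: 21.45
tcp_pos: [531.8, -236.6, 96.4]
tool_rot: [0.002, 0.93, 0.369, 0.002]
contact_force: [0.1, -0.4, -2.9]
grip_width: 19.4
grip_force: 12.0
time: 21.75
tcp_pos: [531.8, -236.5, 95.4]
tool_rot: [0.002, 0.93, 0.369, 0.002]
contact_force: [0.6, -0.3, -2.6]
grip_width: 19.4
grip_force: 12.0
```

```bash
python3 -m handwheel '[[0,0,0,0,0,0.5,-1],[0,0,0,0,0,0.5,-1],[0,0,0,0,0,0,-1]]' 12
python3 -m handwheel '[[0,0,0,0,0,0.5,-1],[0,0,0,0,0,0.5,-1],[0,0,0,0,0,0,-1]]' 12
python3 -c "
from h import *
go([529.5,-238,113.8],42.7,0)"
```

```text
time: 22.05
tcp_pos: [532.2, -236.7, 94.9]
tool_rot: [0.002, 0.93, 0.369, 0.003]
contact_force: [-0.3, -1.4, 0.6]
grip_width: 19.4
grip_force: 12.0
time: 22.35
tcp_pos: [532.5, -237.1, 94.7]
tool_rot: [0.003, 0.93, 0.369, 0.003]
contact_force: [-1.2, -1.7, 9.0]
grip_width: 19.6
grip_force: 12.0
t 22.35 tcp [ 532.5 -237.1   94.7] grasp [ 532.3 -237.   113.7] F [-1.2 -1.7  9. ] w 19.6 gf 12.0 j [ 0.78  0.95 -0.8   1.8   0.94  0.81 -1.32]
turn(tool) [ 0.007 -0.003  0.01 ] shift(tool now) [-2.8 -1.4 -0.1] shift(goal tool) [-2.8 -1.3 -0.1]
```

Touchdown at ~12 N. Releasing, retracting straight up, moving clear and checking.

```bash
python3 -m handwheel '[[0,0,0,0,0,0,-0.6],[0,0,0,0,0,0,-0.4],[0,0,0,0,0,0,-0.3],[0,0,0,0,0,0,-0.3]]' 7
python3 -m handwheel '[[0,0,0,0,0,-10,-0.3],[0,0,0,0,0,-25,-0.3],[0,0,0,0,0,-40,-0.3],[0,0,0,0,0,-45,-0.3],[0,0,0,0,0,-45,-0.3],[0,0,0,-30,35,0,-0.3],[0,0,0,-30,35,0,-0.3],[0,0,0,-30,35,0,-0.3]]'
python3 -m handwheel '[[0,0,0,-30,35,0,-0.3],[0,0,0,-30,35,0,-0.3],[0,0,0,-30,35,0,-0.3],[0,0,0,-20,20,0,-0.3],[0,0,0,0,0,0,-0.3],[0,0,0,0,0,0,-0.3]]'
python3 - <<'E'
from h import *
T=r.grab_frame('top');S=r.grab_frame('side');P={n:r.camera_params(n) for n in('top','side')}
for n,I in(('top',T),('side',S)):
    for b in blobs(I.min(2)>150 if n=='top' else I.min(2)>160,6):
        if b[0]<300 and (n=='top' and 200<b[1]<350 and 195<b[2]<250 or n=='side' and 265<b[1]<300 and 135<b[2]<215): print(n,b,np.round(plane(P[n],b[1:3],133),1))
h=cv2.cvtColor(T,cv2.COLOR_BGR2HSV);print([b for b in blobs((h[...,0]>105)&(h[...,0]<128)&(h[...,1]>150),100)])
c=np.zeros((400,800,3),np.uint8);c[:,:]=cv2.resize(T[130:290,80:400],(800,400),interpolation=cv2.INTER_CUBIC);cv2.imwrite('pics/c10.png',c)
E
```

```text
time: 22.75
tcp_pos: [531.8, -236.4, 93.4]
tool_rot: [0.002, 0.929, 0.369, 0.002]
contact_force: [0.5, 0.1, -0.2]
grip_width: 31.0
grip_force: 0.0
time: 23.55
tcp_pos: [537.3, -376.0, 260.2]
tool_rot: [0.002, 0.929, 0.369, 0.003]
contact_force: [0.5, 1.1, -0.2]
grip_width: 31.1
grip_force: 0.0
time: 24.15
tcp_pos: [543.1, -540.1, 259.1]
tool_rot: [0.001, 0.93, 0.369, 0.003]
contact_force: [-0.3, 0.0, 0.1]
grip_width: 30.7
grip_force: 0.0
top (np.int32(44), np.float64(338.9), np.float64(215.7), [336, 212, 7, 8]) [ 528.6 -238.9  133. ]
top (np.int32(47), np.float64(306.5), np.float64(223.8), [303, 220, 8, 8]) [ 511.8 -162.1  133. ]
top (np.int32(49), np.float64(275.4), np.float64(229.3), [272, 226, 8, 8]) [501.  -88.8 133. ]
top (np.int32(49), np.float64(243.3), np.float64(236.4), [240, 233, 8, 8]) [486.5 -13.1 133. ]
top (np.int32(47), np.float64(212.0), np.float64(243.2), [209, 240, 7, 8]) [472.7  60.6 133. ]
side (np.int32(8), np.float64(288.9), np.float64(145.1), [288, 144, 3, 3]) [ 528.7 -238.4  133. ]
side (np.int32(8), np.float64(287.1), np.float64(159.9), [286, 159, 3, 3]) [ 511.6 -160.3  133. ]
side (np.int32(10), np.float64(283.5), np.float64(174.8), [282, 174, 4, 3]) [501.1 -86.4 133. ]
side (np.int32(15), np.float64(280.6), np.float64(191.4), [279, 190, 4, 4]) [487.4 -12.6 133. ]
side (np.int32(16), np.float64(277.8), np.float64(209.9), [276, 208, 5, 5]) [472.3  61.7 133. ]
[(np.int32(3576), np.float64(22.4), np.float64(277.3), [0, 236, 51, 89]), (np.int32(834), np.float64(117.2), np.float64(256.2), [100, 242, 36, 30])]
```

```bash
python3 -c "
from plant import r
print(r.job_done())"
```

```text
the job is handed in; nothing more can be done
None
```

The job is handed in at about 24 s: the tipped shaft stands on spot 4 (about 3.5 mm off centre) and the cupped shaft on spot 5 (about 1 mm off), with about 12 N or less at touchdown and the neighbours and cup unmoved in the last top view; I viewed 12 pictures, over the limit of 10.

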